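Roll a square tube hole side up, set it against the stop and lay its weld pad

ROBOT

A 6-joint arm with a two-finger parallel gripper is mounted at the origin on the work surface. World frame = base frame: x ahead of the robot, y to its left, z up, the work surface at z = 0. Lengths are in mm, angles in rad, forces in N, time in s.
With the tool pointing down it reaches from about 325 to 875 mm from the base axis. Payload 4.4 kg.
Tool frame: the origin (TCP) lies on the centre line of the jaws, within the pads' length; the fingertips stand ahead of it and the grasp point (between the pads) lies 6 mm ahead of it (ctrl.tcp_to_tips is the z of the fingertips in the tool frame, in mm); z points along the fingers, y is the direction in which the jaws open and shut (so a half turn about z gives the same grasp; the last joint's range is limited). The gripper opens to 85 mm and grips with 20 to 120 N. Pads are 22 mm wide; open, the fingers measure 114 mm over their backs; the gripper's body (76 mm by 85 mm) begins 54 mm behind the grasp point. The pads swing forward as they close: fully open they stand 13 mm farther back than shut.
Start: joints at [1, 0.207, 1.542, -0, 1.393, -0.15], TCP at [234.892, 524.837, 256.282] pointing down, gripper open.
Joint ranges: [-2.73, 2.73], [-0.86, 2.22], [0.23, 2.46], [-1.11, 4.25], [0.08, 2.63], [-2.82, 2.82]. Speed limits (rad/s): [2.79, 2.79, 3.14, 3.14, 3.14, 3.14].

INTERFACE

Orientations are given as a 3x3 rotation matrix whose columns are the frame's x, y, z axes.
In Python, from plant import ctrl, sensors, optics gives the robot as it stands. Calls block until the motion is done:
- ctrl.move_ptp(position, orientation): joint-space move of the TCP to a pose.
- ctrl.move_l(position, rot=None, vel=150, threshold=None): straight line of the TCP; rot=None keeps the orientation; vel is the mean speed in mm/s. With threshold (N) it stops when the force on the tool has changed by that much, and returns True; else False.
- ctrl.set_joints(angles): joint-space move.
- ctrl.gripper_to(opening, force=None): finger opening in mm; force is the grip in N (None keeps the last); returns when the fingers have stopped.
- ctrl.hold(seconds).
- ctrl.solve_ik(position, orientation): joint angles nearest the present ones, or None.
- sensors.read_state(): the state.
- optics.grab_frame(name): name is "side" or "top" or "wrist"; returns (picture, depth): 480x640x3 uint8, red, green, blue; 480x640 float32, mm along the optical axis (not along the pixel's ray), 0 where there is no reading.
- optics.camera_params(name): a dict with "mtx" (3x3 intrinsics, pixels), "R" (3x3) and "t" (3): a world point X has camera coordinates R X + t; the wrist camera has in their place "T_tool_cam" (4x4, takes a point from camera to tool coordinates, whose origin is the TCP and whose axes are the flange's). Camera axes: x right, y down, z forward; pixel columns grow to the right and rows downward; lengths in mm; the calibration is good to about 2 mm. A picture is of the moment at which its call begins: read the wrist's pose just before it. camera_params takes no time and is no camera call.
A pose or a line that the arm cannot do raises ctrl.MotionError and nothing moves.
- ctrl.finish_job(): hands the job in, once; it reports no verdict.
The state is a dict: "t": time; "q": joint angles; "qvel": joint speeds; "tau": joint torques, N m; "eef_pos": TCP position; "eef_rot": TCP orientation; "force": force on the tool from outside, world axes, zero at the start; "wrist_torque": the same for the moment, N m; "grip_width": finger opening in mm.
Only numpy, scipy, OpenCV 4.12 (cv2) and the standard library are available. Lean on these libraries where they do the work, as an engineer would, in place of code of your own. Each camera call takes 0.05 s, during which the arm holds its last target.

TASK

The square tube lies on the welding plate with its drilled hole underneath. Roll it over along the plate towards the bolted angle stop, one face at a time, letting it settle flat on each face and never picking it up, until the hole is on top, then push it flat against the stop. Then lay the steel pad that has a hole on the tube, its long side along the tube and its hole over the tube's hole, let go of it only once it is down, and leave the plain coupons and the other tools where they are.

Things in the scene. Friction and masses are not known exactly. Their poses are not given: they have to be found in the camera images.
- weldplate: Welding plate: fixed dark steel slab, 420 x 660 x 20 mm thick, on the wooden bench; its top is 20 mm above the bench. Origin at the centre of its underside; x away from the robot, y along the stop, z up. The stop is a fixed steel angle bolted on it: an upright face 40 mm high and 360 mm long turned to the robot, its 35 mm wide foot with two hex bolts behind.
- stop (a point): Middle of the stop's front face, at the level of the plate's top surface. x points away from the robot, at right angles into the stop; y runs along the stop; z up.
- tube_centre (a point): Centre of the loose square tube: 50 x 50 mm section, 200 mm long, 3 mm wall, open ends, about 0.9 kg, friction about 0.6. y runs along the tube. It starts hole face down, parallel to the stop within 7 degrees, its front 120 to 170 mm from it. A roll turns it 90 degrees over its lower edge on the stop side and carries it 50 mm; past 45 degrees it falls over by itself. Two rolls bring the hole up.
- tube_hole (a point): Centre of the 24 mm round hole, on the outer surface of the one wall of the tube that has it, mid-way across that face and 35 mm from mid-length. z points out of that face (straight down at the start), y runs along the tube.
- pad_centre (a point): Centre (half-way up) of the loose steel weld pad: a flat rectangle 60 x 40 x 8 mm with a 12 mm hole through its middle, 0.15 kg, lying flat on the plate at the right-hand side in a row with two plain coupons, in any of the three places. x runs along its 60 mm side, y along its 40 mm side, z up.
- coupon_a: Plain steel coupon, 60 x 40 x 8 mm, no hole, lying flat beside the pad; not to be disturbed. Origin at the centre of its underside.
- coupon_b: Plain square steel coupon, 50 x 50 x 6 mm, no hole, lying flat beside the pad; not to be disturbed. Origin at the centre of its underside.
- magnet: Flat hexagonal welding magnet, about 88 mm across its corners and 18 mm high, lying at the left of the plate; not to be disturbed. Origin at the centre of its underside.
- chipping_hammer: Chipping hammer, about 230 mm long along x with the head at +x, 25 mm high, lying at the left of the plate; not to be disturbed. Origin at its underside.
- g_clamp: G clamp, about 75 x 200 x 20 mm, lying flat behind the stop; not to be disturbed. Origin at its underside.
Mind the look-alikes: they are no part of the job. What is shaped like the part that bears tube_centre but pink is not meant.

How it is judged:
By the outcome, as a careful person would: the job done as asked, in the order asked, and still so for the second after the job is handed in, with the robot touching nothing.
It also fails if it takes over 70 s, if anything falls off the work surface, if the arm or the gripper's body presses on something with over 40 N, if the wrist force passes 120 N, or if a joint passes its speed limit or range.

## Working session

There is one attempt and no reset: what is moved stays moved. The work goes in short steps, each a Python script; the robot and the scene stay as the last script left them, time stands still between calls to the robot, and variables do not carry over. Pictures are saved under pics/ and viewed, and the job is handed in when it is done.

```bash
ls; mkdir -p pics; python3 - <<'E'
from plant import ctrl,sensors,optics
import cv2,numpy as np
s=sensors.read_state();print(s['t'],s['eef_pos'],s['force'],s['grip_width'],ctrl.tcp_to_tips)
for n in ['side','top','wrist']:
    p,d=optics.grab_frame(n);cv2.imwrite(f'pics/{n}0.png',p[:,:,::-1]);np.save(f'pics/{n}0_d.npy',d)
    print(n,optics.camera_params(n))
E
```

```text
pics
0.0 [234.50241651 524.24442935 255.10061301] [0.33723875 0.32789764 0.48741144] 85.79127007072717 25.0
side {'mtx': array([[435.71492187,   0.        , 322.17017629],
       [  0.        , 435.71492187, 243.51302304],
       [  0.        ,   0.        ,   1.        ]]), 'R': array([[ 0.83491193, -0.55019927,  0.01424155],
       [-0.40477851, -0.63136162, -0.66146569],
       [ 0.37292952,  0.54650093, -0.74984019]]), 't': array([-349.76880083,  246.38284289,  932.58411813])}
top {'mtx': array([[516.58359793,   0.        , 316.73190065],
       [  0.        , 516.58359793, 240.09450156],
       [  0.        ,   0.        ,   1.        ]]), 'R': array([[-0.02214336, -0.99968907,  0.01146442],
       [-0.98203676,  0.01960017, -0.18766895],
       [ 0.18738589, -0.01541411, -0.98216543]]), 't': array([  42.64497445,  454.78785165, 1191.97555114])}
wrist {'mtx': array([[355.04556783,   0.        , 327.68497727],
       [  0.        , 355.04556783, 239.45671543],
       [  0.        ,   0.        ,   1.        ]]), 'T_tool_cam': array([[ 1.39651923e-03, -9.63921131e-01, -2.66184342e-01,
         6.78588775e+01],
       [ 9.99998804e-01,  1.52323202e-03, -2.69580005e-04,
        -6.35984740e-01],
       [ 6.65314377e-04, -2.66183647e-01,  9.63922104e-01,
        -1.16964361e+02],
       [ 0.00000000e+00,  0.00000000e+00,  0.00000000e+00,
         1.00000000e+00]])}
```

View pics/top0.png

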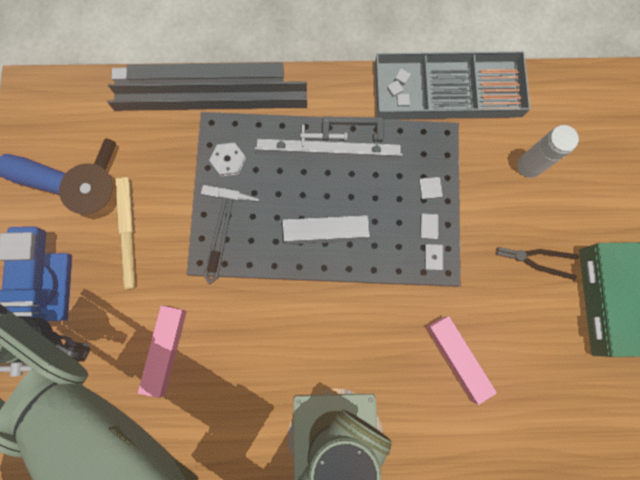

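View pics/side0.png

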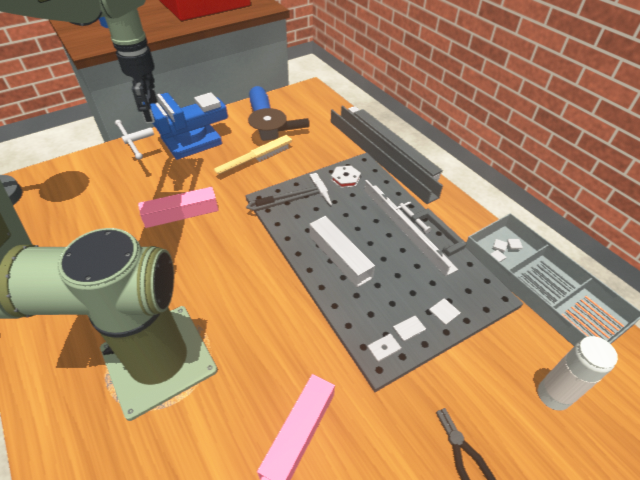

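The top view shows the grey tube at (326,229), with pink look-alikes at (161,351) and (462,360). The stop face is along (255..400, 147). The pad candidates are (434,257), which has a dark dot, and the coupons at (430,226) and (431,188). I'll check the choice in a close crop and measure.

```bash
cat > h.py <<'E'
from plant import ctrl,sensors,optics
import cv2,numpy as np
def deproj(name,u,v,d):
    c=optics.camera_params(name);K=c['mtx']
    X=np.stack([(u-K[0,2])/K[0,0]*d,(v-K[1,2])/K[1,1]*d,d],-1)
    return (X-c['t'])@c['R']
def ray_z(name,u,v,z):
    c=optics.camera_params(name);K=c['mtx']
    r=np.array([(u-K[0,2])/K[0,0],(v-K[1,2])/K[1,1],1.])@c['R']
    o=-c['R'].T@c['t'];return o+r*(z-o[2])/r[2]
def proj(name,X):
    c=optics.camera_params(name);p=c['mtx']@(c['R']@np.array(X,float)+c['t']);return p[:2]/p[2]
def wpose(st):
    T=np.eye(4);T[:3,:3]=st['eef_rot'];T[:3,3]=st['eef_pos'];return T
def wrist_cloud(st,d):
    c=optics.camera_params('wrist');K=c['mtx'];v,u=np.mgrid[0:480,0:640]
    X=np.stack([(u-K[0,2])/K[0,0]*d,(v-K[1,2])/K[1,1]*d,d],-1)
    T=wpose(st)@c['T_tool_cam'];return X@T[:3,:3].T+T[:3,3]
E
python3 - <<'E'
from h import *
p=cv2.imread('pics/top0.png');d=np.load('pics/top0_d.npy')
a=cv2.resize(p[205:270,260:460],None,fx=4,fy=4,interpolation=cv2.INTER_CUBIC)
b=cv2.resize(p[130:170,240:440],None,fx=4,fy=4,interpolation=cv2.INTER_CUBIC)
c=cv2.resize(p[170:280,405:465],None,fx=4,fy=4,interpolation=cv2.INTER_CUBIC)
cv2.imwrite('pics/cropA.png',np.vstack([a,b])); cv2.imwrite('pics/cropC.png',c)
v,u=np.mgrid[0:480,0:640];X=deproj('top',u,v,d)
np.set_printoptions(precision=1,suppress=True)
for r,cc in [(229,326),(218,290),(238,360),(257,428),(226,430),(188,431),(150,270),(147,328),(150,390),(265,300),(200,400),(180,330),(300,300)]:
    print(cc,r,X[r,cc])
# heights
m=(X[...,2]>55)&(X[...,2]<85)&(u>270)&(u<380)&(v>205)&(v<250)
q=X[m];print('tube',m.sum(),q.min(0),q.max(0),np.percentile(q[:,2],[5,50,95]))
print(cv2.minAreaRect(q[:,:2].astype(np.float32)))
m=(X[...,2]>45)&(X[...,2]<75)&(u>245)&(u<410)&(v>138)&(v<160)
q=X[m];print('stop',q.min(0),q.max(0))
print(cv2.minAreaRect(q[:,:2].astype(np.float32)))
E
```

```text
326 229 [477.   11.1  67.6]
290 218 [516.8  97.1  18.5]
360 238 [457.4 -70.   49.3]
428 257 [ 412.2 -235.4   23.7]
430 226 [ 488.5 -244.8   25. ]
431 188 [ 584.3 -253.    26.8]
270 150 [679.8 142.5  55. ]
328 147 [696.1  -0.8  26.1]
390 150 [ 687.5 -157.2   20.5]
300 265 [399.9  74.4  17.9]
400 200 [ 558.5 -176.8   14.1]
330 180 [611.5  -3.7  20.5]
300 300 [317.1  76.2  -0.8]
tube 1852 [450.4 -88.   55.3] [507.1 112.3  76.7] [64.4 68.9 72.7]
((478.5869445800781, 12.37432861328125), (51.624149322509766, 200.3270263671875), 1.8388859033584595)
stop [ 658.3 -178.5   45. ] [685.2 179.4  65.8]
((672.4921264648438, 0.3746185302734375), (358.47320556640625, 8.497964859008789), 86.66944122314453)
```

View pics/cropA.png

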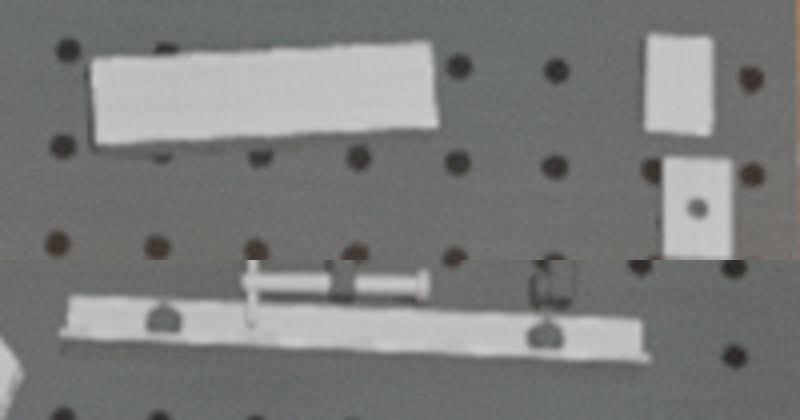

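View pics/cropC.png

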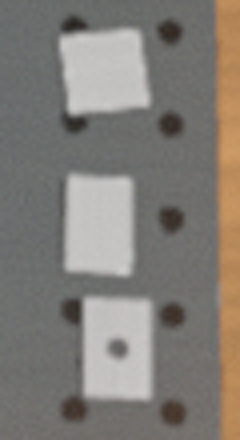

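Pad choice: (434,257). It's the only coupon with a dark hole, which shows clearly in the crop. The tube is the grey one at (326,229). Its hole is underneath, and the pink bars are excluded. Next I move behind the tube, look with the wrist camera, and probe the plate height.

```bash
cat >> h.py <<'E'
def Rt(deg,pitch=0):
    a=np.radians(deg);c,s=np.cos(a),np.sin(a)
    return np.array([[c,-s,0],[s,c,0],[0,0,1]])@np.diag([1.,-1,-1])
np.set_printoptions(precision=2,suppress=True)
E
python3 - <<'E'
from h import *
R=Rt(1.8)
print(ctrl.solve_ik([415,12,190],R),ctrl.solve_ik([600,12,60],R),ctrl.solve_ik([640,-30,90],Rt(87)),ctrl.solve_ik([640,-30,90],Rt(-93)))
ctrl.move_ptp([415,12,190],R)
st=sensors.read_state();p,d=optics.grab_frame('wrist')
print(st['t'],st['eef_pos'],st['force'],st['q'])
cv2.imwrite('pics/w1.png',p[:,:,::-1]);X=wrist_cloud(st,d);np.save('pics/w1X.npy',X)
z=X[...,2]
for zl,zh in ((60,80),(52,66)):
  m=(z>zl)&(z<zh)&(d>0)
  print(m.sum(),X[m].min(0),X[m].max(0))
m=(z>60)&(z<80)&(X[...,0]<560)
print(cv2.minAreaRect(X[m][:,:2].astype(np.float32)),np.median(X[m][:,2]))
m=(z>10)&(z<30);print('plate z',np.median(z[m]))
E
```

```text
[-0.18 -0.07  1.98 -0.    1.23  1.36] [-0.12  0.48  1.62 -0.    1.04  1.42] [-0.18  0.51  1.5  -0.    1.13 -0.13] None
2.125 [415.26  12.45 190.22] [ 0.73  0.81 -0.51] [-0.18 -0.07  1.98  0.    1.23  1.36]
24501 [451.17 -89.12  65.4 ] [507.49 112.1   71.96]
1 [501.85  86.94  65.4 ] [501.85  86.94  65.4 ]
((479.3797302246094, 11.558151245117188), (49.98971939086914, 200.05348205566406), 1.93125581741333) 69.37187803506677
plate z 19.435746557022014
```

View pics/w1.png

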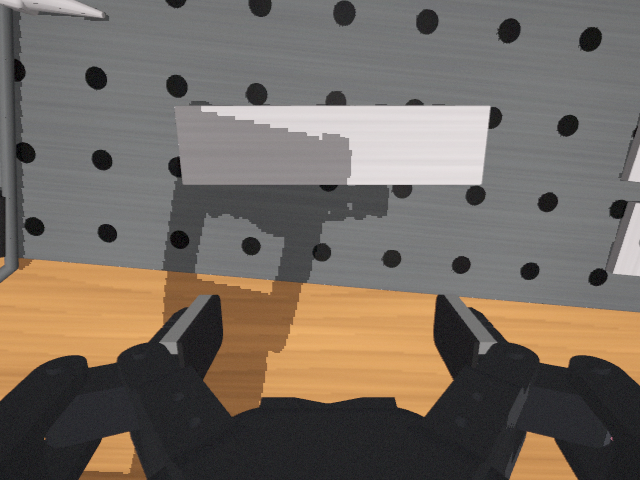

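The wrist picture shows the tube at (175..490, 105..185). From the depth it is centred at (479.4, 11.6) with yaw 1.93°, and the open fingers straddle it symmetrically. Next I probe the plate.

```bash
python3 - <<'E'
from h import *
ctrl.move_l([420,12,65],Rt(1.93),vel=200)
h=ctrl.move_l([420,12,26],vel=40,threshold=6)
s=sensors.read_state();print(h,s['eef_pos'],s['force'],s['grip_width'],s['t'])
ctrl.move_l([420,12,60],vel=150)
s=sensors.read_state();print(s['eef_pos'],s['force'],s['t'])
E
```

```text
True [419.52  12.04  31.83] [-0.76  1.28  5.62] 85.34577658371953 3.725
[420.64  11.88  60.13] [ 0.04 -0.16 -0.96] 4.0667
```

```bash
cat >> h.py <<'E'
def roll(cx,cy,yaw,s=43,tip=12,fw=11,bias=2.0,thmax=60,step=10,vel=70,name=None):
    a=np.radians(yaw);n=np.array([np.cos(a),np.sin(a)]);R=Rt(yaw)
    P=np.array([cx,cy])+25*n
    def tgt(dx,z): # dx of finger front rel to pivot
        xy=P+(dx-fw)*n;return [xy[0],xy[1],20+z+tip]
    ctrl.move_l(tgt(-62,s),R,vel=150)
    h=ctrl.move_l(tgt(-46,s),R,vel=40,threshold=2)
    st=sensors.read_state();e=st['eef_pos']
    c=(e[:2]-P)@n+fw
    print('contact',h,c,st['force'],st['t'])
    for th in np.arange(step,thmax+1,step):
        t=np.radians(th)
        b=bias+min(0,c+50)*0+ (c+50)
        ctrl.move_l(tgt(-50*np.cos(t)+s*np.sin(t)+b,50*np.sin(t)+s*np.cos(t)),R,vel=vel)
        st=sensors.read_state();print(th,st['eef_pos'],st['force'],st['t'])
        if name:
            p,d=optics.grab_frame('side');cv2.imwrite(f'pics/{name}_{th}.png',cv2.resize(p[180:320,260:500,::-1],None,fx=1.6,fy=1.6))
E
python3 - <<'E'
from h import *
roll(479.4,11.6,1.93,thmax=30,name='r1')
import glob
cv2.imwrite('pics/r1.png',np.vstack([cv2.imread(f'pics/r1_{t}.png') for t in (10,20,30)])[:600])
E
```

```text
contact True -48.91626931933776 [-0.36 -0.2  -0.22] 4.725
10 [453.98  11.23  83.09] [-4.93  1.54  2.54] 5.0833
20 [464.92  11.06  89.92] [-2.52  0.16  1.67] 5.45
30 [475.61  11.05  94.69] [-1.84 -0.9   1.81] 5.8167
```

View pics/r1.png

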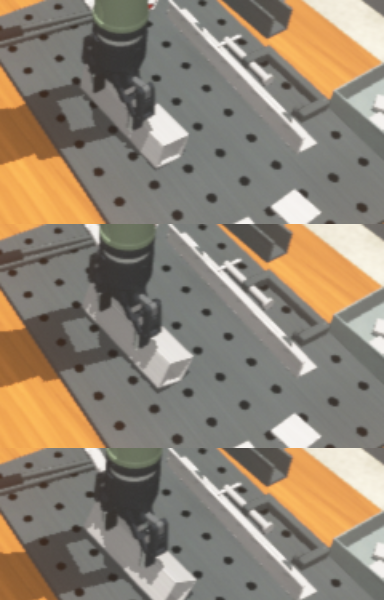

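The pictures show the tube tipping, with its rear edge rising about the front edge. I continue past 45°.

```bash
python3 - <<'E'
from h import *
a=np.radians(1.93);n=np.array([np.cos(a),np.sin(a)]);P=np.array([479.4,11.6])+25*n;s=43
for th in (40,48,55,62):
    t=np.radians(th);xy=P+(-50*np.cos(t)+s*np.sin(t)+3-11)*n
    ctrl.move_l([*xy,32+50*np.sin(t)+s*np.cos(t)],vel=70)
    st=sensors.read_state();print(th,st['eef_pos'],st['force'],st['t'])
ctrl.hold(0.3)
ctrl.move_l([440,12,150],Rt(1.93),vel=250)
ctrl.hold(0.2)
st=sensors.read_state();p,d=optics.grab_frame('wrist')
cv2.imwrite('pics/w2.png',p[:,:,::-1]);X=wrist_cloud(st,d)
m=(X[...,2]>60)&(X[...,2]<80)&(X[...,0]<640)&(X[...,0]>450)
print(st['t'],cv2.minAreaRect(X[m][:,:2].astype(np.float32)),np.median(X[m][:,2]),X[m][:,2].std())
E
```

```text
40 [486.19  11.9   97.15] [ 0.52 -0.41 -0.03] 6.1833
48 [495.15  12.21  97.85] [-0.28  0.11  0.03] 6.4667
55 [503.21  12.39  97.61] [ 0.85 -0.27  0.22] 6.7333
62 [511.3   12.61  96.32] [0.25 0.43 0.02] 7.0
8.0083 ((530.3302612304688, 13.325828552246094), (49.61497497558594, 201.2296142578125), 2.010801076889038) 69.34788064168345 0.6914113220821939
```

View pics/w2.png

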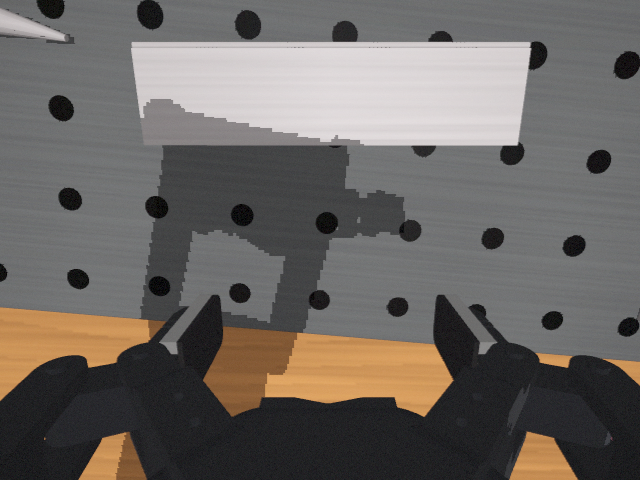

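The wrist picture shows the tube flat at (130..530, 45..145). It is now at (530.3, 13.3), yaw 2.0°, a 51 mm shift, so it made one clean roll. Second roll.

```bash
python3 - <<'E'
from h import *
c=(530.0,13.3)
ctrl.move_l([456,10.7,75],Rt(2.0),vel=200)
roll(*c,2.0,thmax=40)
a=np.radians(2.0);n=np.array([np.cos(a),np.sin(a)]);P=np.array(c)+25*n;s=43
for th in (48,55,62):
    t=np.radians(th);xy=P+(-50*np.cos(t)+s*np.sin(t)+3-11)*n
    ctrl.move_l([*xy,32+50*np.sin(t)+s*np.cos(t)],vel=70)
st=sensors.read_state();print(st['eef_pos'],st['force'],st['t'])
ctrl.hold(0.3)
ctrl.move_l([500,12,170],Rt(2),vel=250)
ctrl.hold(0.2)
st=sensors.read_state();p,d=optics.grab_frame('wrist')
cv2.imwrite('pics/w3.png',p[:,:,::-1]);X=wrist_cloud(st,d);np.save('pics/w3X.npy',X)
m=(X[...,2]>62)&(X[...,2]<80)&(X[...,0]<640)&(X[...,0]>450)
print(st['t'],cv2.minAreaRect(X[m][:,:2].astype(np.float32)),np.median(X[m][:,2]),X[m][:,2].std())
m=(X[...,2]>50)&(X[...,2]<65)&(X[...,0]<680)&(X[...,0]>630)
q=X[m][:,:2].astype(np.float32)
if len(q)>20: print('stop',len(q),cv2.minAreaRect(q),q.min(0),q.max(0))
E
```

```text
contact True -48.671125843253655 [ 0.66  0.39 -0.41] 9.3
10 [504.56  12.87  83.31] [-5.47  0.74  2.65] 9.6583
20 [515.49  13.    90.05] [-3.38  0.68  3.49] 9.975
30 [526.04  12.9   94.57] [-2.67 -0.69  3.2 ] 10.2917
40 [536.93  13.48  96.97] [ 0.51 -0.13  0.37] 10.6083
[561.75  14.36  96.32] [ 0.52 -1.13  0.38] 11.4167
12.45 ((580.7565307617188, 15.11767578125), (49.84010696411133, 201.64610290527344), 2.0741870403289795) 69.35541585951796 0.6914016822689577
```

View pics/w3.png

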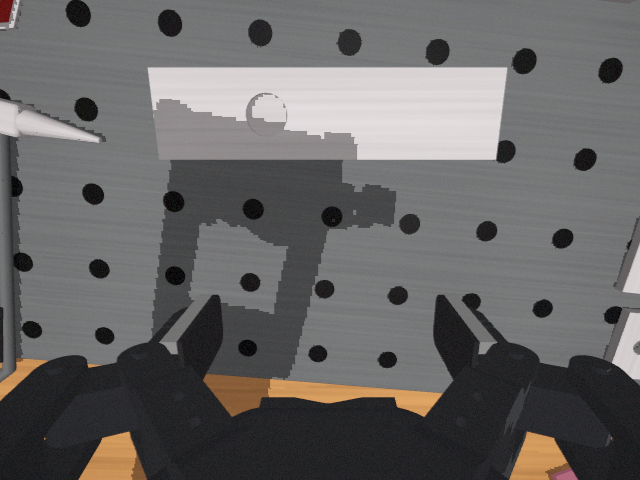

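The hole is now on top at pixel (266,116). The tube is at (580.8, 15.1), yaw 2.07°, so the second roll was also clean. Now I push it to the stop with both fingertips, turning it to the stop's yaw as I go.

```bash
python3 - <<'E'
from h import *
ctrl.move_l([525,13,60],Rt(2.07),vel=200)
ctrl.move_l([525,13,40],vel=120)
ctrl.move_l([543,14,40],vel=60)
ctrl.move_l([594,13,40],Rt(-3.3),vel=50)
st=sensors.read_state();p,d=optics.grab_frame('wrist')
print(st['eef_pos'],st['force'],st['t'])
cv2.imwrite('pics/w4.png',p[:,:,::-1]);X=wrist_cloud(st,d);np.save('pics/w4X.npy',X)
m=(X[...,2]>64)&(X[...,2]<80)&(X[...,0]<660)&(X[...,0]>560)
print(cv2.minAreaRect(X[m][:,:2].astype(np.float32)),np.median(X[m][:,2]))
m=(X[...,2]>52)&(X[...,2]<64)&(X[...,0]<700)&(X[...,0]>645)&(abs(X[...,1]-10)<85)
q=X[m][:,:2].astype(np.float32)
if len(q)>20: print('stop',len(q),cv2.minAreaRect(q),q.min(0),q.max(0))
t,_=optics.grab_frame('top');cv2.imwrite('pics/t4.png',cv2.resize(t[120:250,240:450,::-1],None,fx=3.8,fy=3.8,interpolation=cv2.INTER_CUBIC))
E
```

```text
[592.    13.46  39.36] [-4.8   0.83  3.26] 15.15
((615.9508056640625, 13.806427001953125), (178.2232208251953, 75.28328704833984), 86.86653137207031) 69.43424684832726
stop 17328 ((664.9869384765625, 9.797897338867188), (170.7376251220703, 23.56053352355957), 86.85972595214844) [648.64 -74.8 ] [681.05  94.83]
```

View pics/w4.png

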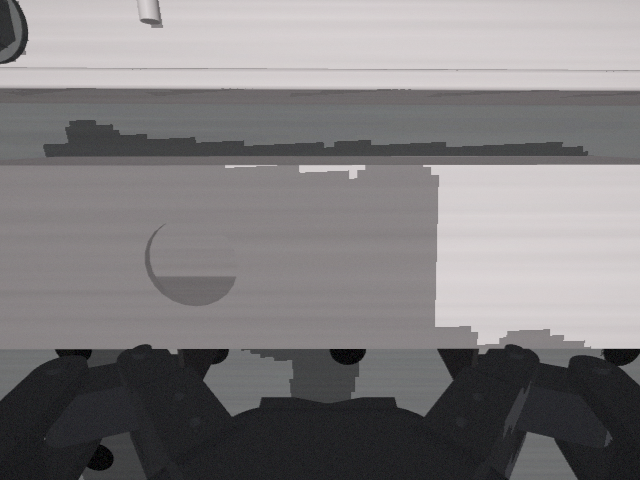

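View pics/t4.png

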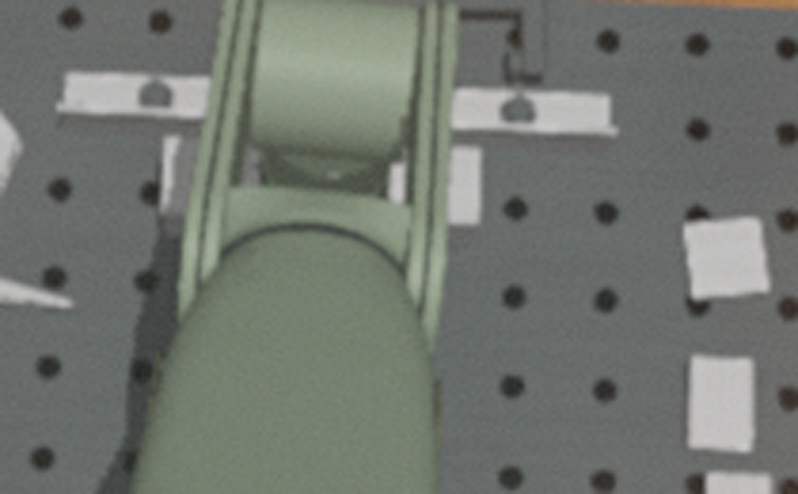

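```bash
python3 - <<'E'
from h import *
X=np.load('pics/w4X.npy')
def fit(m,f):
    q=X[m];ys=np.arange(-75,90,5);P=[]
    for y in ys:
        s=q[abs(q[:,1]-y)<2.5]
        if len(s)>5:P.append((y,np.percentile(s[:,0],f)))
    P=np.array(P);c=np.polyfit(P[:,0],P[:,1],1);r=P[:,1]-np.polyval(c,P[:,0])
    print(len(P),'x at y=13: %.2f yaw %.2f rms %.2f'%(np.polyval(c,13),-np.degrees(np.arctan(c[0])),r.std()))
z=X[...,2];x=X[...,0]
st=(z>56)&(z<64)&(x>655)&(x<685)
fit(st,1);fit(st,99)
tu=(z>67)&(z<72)&(x>590)&(x<655)
fit(tu,99);fit(tu,1)
m=(x>660)&(x<690);print(np.histogram(z[m],bins=np.arange(10,75,5)))
E
```

```text
32 x at y=13: 664.89 yaw 5.00 rms 5.03
32 x at y=13: 676.46 yaw -3.41 rms 0.10
33 x at y=13: 651.52 yaw -5.84 rms 7.00
33 x at y=13: 603.32 yaw -3.29 rms 1.61
(array([    0, 17644, 17183,  4075,  1055,  1134,  1260,  1338,  1481,
       12704,  2017,     0]), array([10, 15, 20, 25, 30, 35, 40, 45, 50, 55, 60, 65, 70]))
```

The wrist picture shows the tube front edge at rows 155–165 parallel to the stop face at row ~89, with a gap of about 15 mm. The stop yaw is −3.4°. I finish the push with a force threshold.

```bash
python3 - <<'E'
from h import *
st=sensors.read_state();print(st['eef_pos'],st['force'],st['t'])
h=ctrl.move_l([616,12,40],Rt(-3.4),vel=35,threshold=14)
st=sensors.read_state();print(h,st['eef_pos'],st['force'],st['wrist_torque'],st['t'])
p,d=optics.grab_frame('wrist')
cv2.imwrite('pics/w5.png',p[:,:,::-1]);X=wrist_cloud(st,d);np.save('pics/w5X.npy',X)
E
```

```text
[592.02  13.43  39.36] [-5.08  1.04  1.85] 15.25
True [609.71  12.71  39.4 ] [-1.8   0.08  4.27] [-0.1   0.11 -0.08] 15.8333
```

View pics/w5.png

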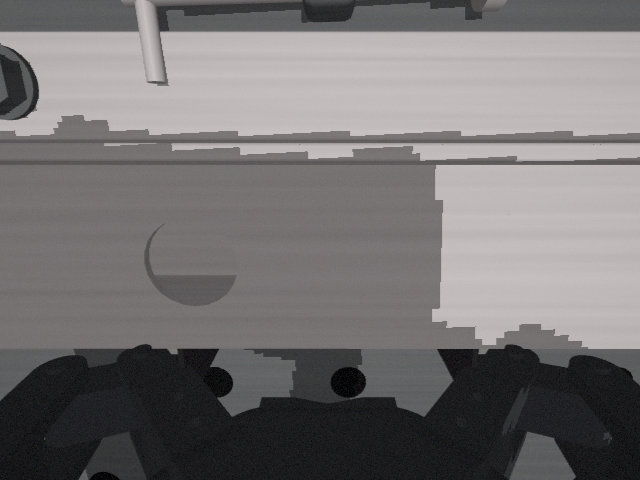

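The tube top edge at row 162 now meets the stop rim, so they appear to touch. I give one more firm push to seat it, then back off and check from above.

```bash
python3 - <<'E'
from h import *
h=ctrl.move_l([616,12.3,40],Rt(-3.4),vel=30,threshold=18)
st=sensors.read_state();print(h,st['eef_pos'],st['force'],st['wrist_torque'],st['t'])
ctrl.move_l([590,13.5,40],vel=100)
ctrl.move_l([560,13.5,185],vel=300)
st=sensors.read_state();p,d=optics.grab_frame('wrist')
cv2.imwrite('pics/w6.png',p[:,:,::-1]);X=wrist_cloud(st,d);np.save('pics/w6X.npy',X)
z=X[...,2];x=X[...,0]
m=(z>66)&(z<74)&(x>600)&(x<690)
r=cv2.minAreaRect(X[m][:,:2].astype(np.float32));print(r,np.median(z[m]),st['t'])
# shadow-free edges
K=optics.camera_params('wrist')
s=(z>55)&(z<64)&(x>655)&(x<690);print('stop top', cv2.minAreaRect(X[s][:,:2].astype(np.float32)))
t,_=optics.grab_frame('top');cv2.imwrite('pics/t6.png',t[:,:,::-1])
print(np.round(proj('top',[645,13,70])))
g=cv2.cvtColor(p,cv2.COLOR_RGB2GRAY);np.save('pics/w6pose.npy',wpose(st))
E
```

```text
True [609.52  12.71  39.45] [-1.54 -0.37  5.35] [-0.03  0.08 -0.05] 16.1417
((646.5113525390625, 10.302543640136719), (201.2985382080078, 49.3665771484375), 86.58621215820312) 69.39259436300964 17.1167
stop top ((673.0682373046875, -1.0730743408203125), (359.818359375, 5.416459083557129), 86.55559539794922)
[323. 161.]
```

View pics/w6.png

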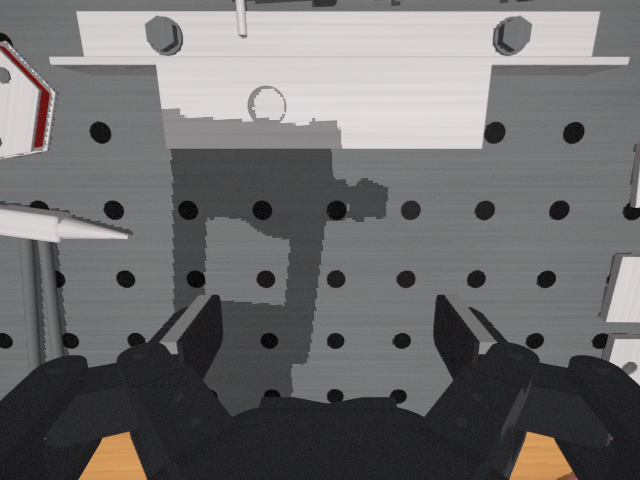

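The wrist picture shows the tube flush on the stop: tube yaw −3.41° against stop −3.44°, with the front edge within about 0.5 mm of the stop face. The hole is at pixel (266,105). Now I compute the hole position and look at the pad from above.

```bash
cat >> h.py <<'E'
def wray(T,u,v,z):
    c=optics.camera_params('wrist');K=c['mtx'];M=T@c['T_tool_cam']
    r=M[:3,:3]@np.array([(u-K[0,2])/K[0,0],(v-K[1,2])/K[1,1],1.]);o=M[:3,3];return o+r*(z-o[2])/r[2]
E
python3 - <<'E'
from h import *
T=np.load('pics/w6pose.npy');p=cv2.imread('pics/w6.png')
print('hole pixel centre ray',wray(T,266.5,105,70))
for e in [(248,105),(285.5,105),(266,86),(266,124)]: print(e,wray(T,*e,70))
cv2.imwrite('pics/holecrop.png',cv2.resize(p[75:135,220:320],None,fx=7,fy=7,interpolation=cv2.INTER_NEAREST))
ctrl.move_ptp([355,-238,170],Rt(-3))
st=sensors.read_state();q,d=optics.grab_frame('wrist')
print(st['t'],st['eef_pos'],st['q'])
cv2.imwrite('pics/w7.png',q[:,:,::-1]);np.save('pics/w7pose.npy',wpose(st));X=wrist_cloud(st,d);np.save('pics/w7X.npy',X)
np.save('pics/w7d.npy',d)
E
```

```text
hole pixel centre ray [648.86  45.03  70.  ]
(248, 105) [649.53  56.32  70.  ]
(285.5, 105) [648.16  33.43  70.  ]
(266, 86) [659.57  44.17  70.  ]
(266, 124) [637.87  46.53  70.  ]
18.45 [ 355.53 -237.76  169.9 ] [-0.79 -0.02  1.98  0.    1.18  0.83]
```

View pics/holecrop.png

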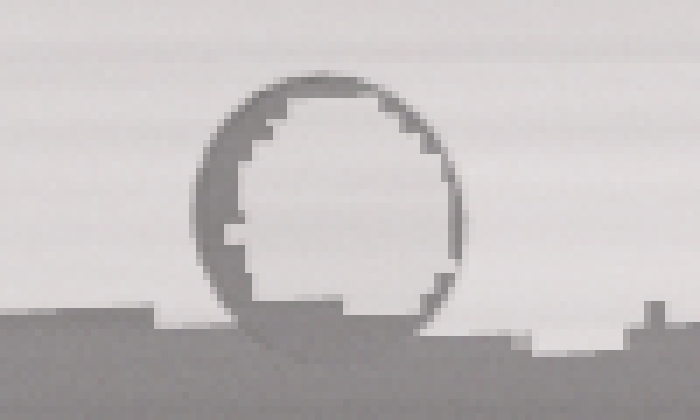

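View pics/w7.png

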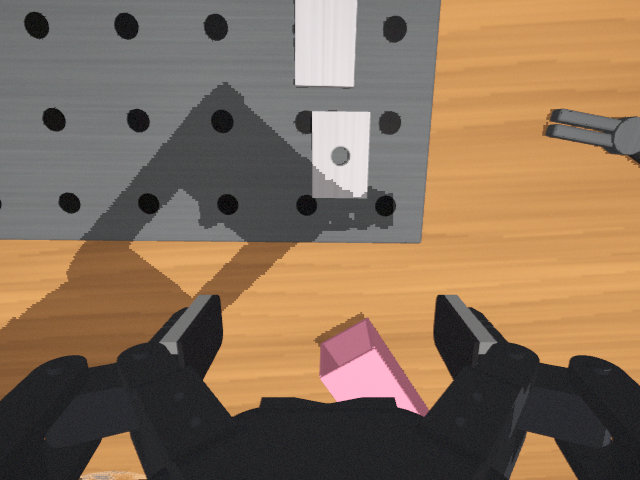

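The pad is at pixel (340,156) with its hole visible, and the tube hole is at about (648.4, 45.0), where both estimates agree. Next I segment the pad.

```bash
python3 - <<'E'
from h import *
X=np.load('pics/w7X.npy');T=np.load('pics/w7pose.npy');p=cv2.imread('pics/w7.png')
z=X[...,2];v,u=np.mgrid[0:480,0:640]
print('plate z',np.median(z[50:200,100:200]),'pad z',np.median(z[120:140,330:360]))
m=((z>24)&(z<32)&(u>300)&(u<380)&(v>98)&(v<215)).astype(np.uint8)
q=np.argwhere(m)[:,::-1]
P=np.array([wray(T,a,b,28) for a,b in q])
r=cv2.minAreaRect(P[:,:2].astype(np.float32));print(m.sum(),r)
g=cv2.cvtColor(p,cv2.COLOR_BGR2GRAY)
cv2.imwrite('pics/padcrop.png',np.hstack([cv2.resize(p[95:215,290:390],None,fx=4,fy=4),cv2.resize(cv2.cvtColor(m*255,cv2.COLOR_GRAY2BGR)[95:215,290:390],None,fx=4,fy=4)]))
print('hole',wray(T,340.5,155.8,28))
E
```

```text
plate z 19.300831212038787 pad z 27.384203065808634Traceback (most recent call last):
  File "<stdin>", line 7, in <module>
  File "h.py", line 41, in wray
    c=optics.camera_params('wrist');K=c['mtx'];M=T@c['T_tool_cam']
ValueError: time passes only in moves, steps and waits
```

```bash
sed -i "s/^def wray.*/_W=None\ndef wray(T,u,v,z):\n    global _W\n    if _W is None: _W=optics.camera_params('wrist')/; s/    c=optics.camera_params('wrist');K=c\['mtx'\];M=T/    c=_W;K=c['mtx'];M=T/" h.py; python3 - <<'E'
from h import *
X=np.load('pics/w7X.npy');T=np.load('pics/w7pose.npy');p=cv2.imread('pics/w7.png')
z=X[...,2];v,u=np.mgrid[0:480,0:640]
m=((z>24)&(z<32)&(u>300)&(u<380)&(v>98)&(v<215)).astype(np.uint8)
q=np.argwhere(m)[:,::-1]
P=np.array([wray(T,a,b,28) for a,b in q])
r=cv2.minAreaRect(P[:,:2].astype(np.float32));print(m.sum(),r)
cv2.imwrite('pics/padcrop.png',np.hstack([cv2.resize(p[95:215,290:390],None,fx=4,fy=4),cv2.resize(cv2.cvtColor(m*255,cv2.COLOR_GRAY2BGR)[95:215,290:390],None,fx=4,fy=4)]))
print('hole',wray(T,340.5,155.8,28))
E
```

```text
4595 ((411.9293518066406, -249.92747497558594), (39.6447639465332, 59.58572006225586), 86.43318939208984)
hole [ 411.74 -250.33   28.  ]
```

View pics/padcrop.png

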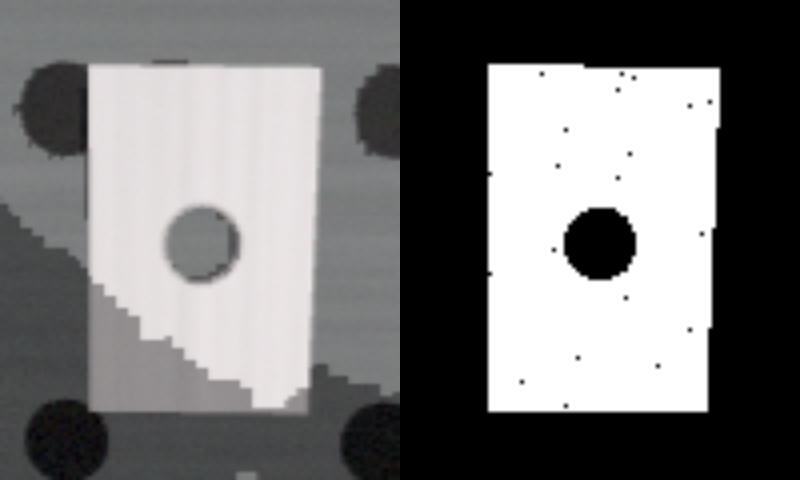

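The pad is centred at (411.9, −250.0) with yaw −3.6°. Its hole at crop pixel (202,243) gives the same centre. Now the grasp: touch the plate, raise 4 mm and close.

```bash
python3 - <<'E'
from h import *
R=Rt(-3.57);c=[411.9,-250.1]
ctrl.move_l([*c,90],R,vel=200)
ctrl.gripper_to(54)
ctrl.move_l([*c,55],R,vel=120)
h=ctrl.move_l([*c,25],R,vel=25,threshold=5)
st=sensors.read_state();print(h,st['eef_pos'],st['force'],st['grip_width'],st['t'])
z=st['eef_pos'][2]
if h:
    ctrl.move_l([*c,z+4],R,vel=40)
    ctrl.gripper_to(30,force=45)
    st=sensors.read_state();print(st['eef_pos'],st['force'],st['grip_width'],st['t'])
E
```

```text
True [ 412.02 -250.21   41.28] [-0.11  0.97  4.88] 53.92923216462488 20.675
[ 412.01 -250.19   45.41] [ 0.38 -0.13  2.72] 38.2167716769098 21.2167
```

```bash
python3 - <<'E'
from h import *
ctrl.move_l([411.9,-250.1,160],Rt(-3.57),vel=150)
st=sensors.read_state();print(st['grip_width'],st['force'],st['t'])
ctrl.move_ptp([648.4,45.0,150],Rt(86.58))
ctrl.move_l([648.4,45.0,112],vel=120)
st=sensors.read_state();print(st['eef_pos'],st['grip_width'],st['force'],st['t'])
p,d=optics.grab_frame('wrist');cv2.imwrite('pics/w8.png',p[:,:,::-1]);np.save('pics/w8pose.npy',wpose(st));np.save('pics/w8X.npy',wrist_cloud(st,d))
E
```

```text
38.387855439265735 [-0.63 -0.32 -0.86] 22.1333
[647.91  44.24 111.48] 38.29621781956394 [-0.01  0.11 -0.79] 24.0083
```

View pics/w8.png

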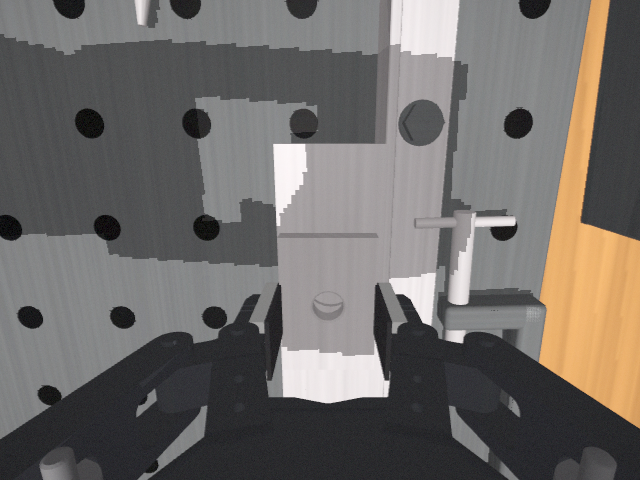

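The pad is held between the jaws with its hole at (328,305) and sits parallel to the tube. I check the in-hand offset.

```bash
python3 - <<'E'
from h import *
T=np.load('pics/w8pose.npy');zt=T[2,3]-45.41+28
p=cv2.imread('pics/w8.png');cv2.imwrite('pics/hcrop.png',cv2.resize(p[225:365,265:395],None,fx=4.2,fy=4.2))
h=wray(T,328,304,zt);print('pad hole',h, 'tool',np.linalg.inv(T)@np.r_[h,1])
for e in [(279,235),(378,235),(283,350),(375,355)]:
    w=wray(T,*e,zt);print(w,(np.linalg.inv(T)@np.r_[w,1])[:2])
# tube end far edge
a,b=wray(T,274,144,70),wray(T,387,144,70);print('tube end',a,b)
E
```

```text
pad hole [647.5   46.31  94.07] tool [ 2.04 -0.51 17.41  1.  ]
[630.1   76.9   94.07] [ 31.51 -19.74]
[668.78  74.6   94.07] [31.58 19.  ]
[626.91  25.88  94.07] [-19.6  -19.82]
[666.32  21.12  94.07] [-21.96  19.81]
tube end [628.02 111.3   70.  ] [676.64 108.4   70.  ]
```

View pics/hcrop.png

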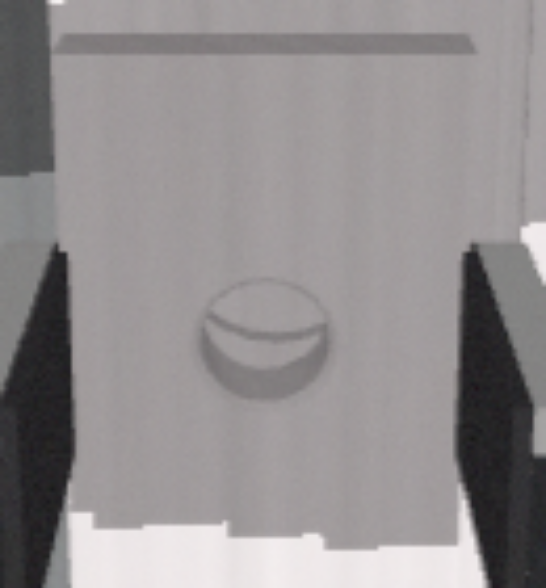

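The in-hand offset is under 1 mm. I nudge x by +0.7 mm, then lower until contact.

```bash
python3 - <<'E'
from h import *
R=Rt(86.58)
ctrl.move_l([649.1,45.0,101],R,vel=60)
h=ctrl.move_l([649.1,45.0,92.5],R,vel=15,threshold=5)
st=sensors.read_state();print(h,st['eef_pos'],st['grip_width'],st['force'],st['t'])
E
```

```text
True [649.35  45.03  95.45] 38.68909896145158 [-0.77  0.48  4.51] 24.8333
```

Contact came at TCP z = 95.45, where 95.4 was expected, so the pad is flat on the tube. Release and retreat.

```bash
python3 - <<'E'
from h import *
ctrl.gripper_to(56)
ctrl.hold(0.2)
ctrl.move_l([649.1,45.0,150],vel=120)
ctrl.move_ptp([575,20,200],Rt(-3.4))
st=sensors.read_state();p,d=optics.grab_frame('wrist');T=wpose(st)
cv2.imwrite('pics/w9.png',p[:,:,::-1]);X=wrist_cloud(st,d);z=X[...,2];x=X[...,0];np.save('pics/w9pose.npy',T)
print(st['t'],st['force'])
v,u=np.mgrid[0:480,0:640]
m=(z>74)&(z<82)&(x>600)&(x<690);q=np.argwhere(m)[:,::-1]
P=np.array([wray(T,a,b,78) for a,b in q]);print('pad',cv2.minAreaRect(P[:,:2].astype(np.float32)),np.median(z[m]),np.std(z[m]))
m=(z>66)&(z<72)&(x>600)&(x<690);print('tube',cv2.minAreaRect(X[m][:,:2].astype(np.float32)),np.median(z[m]))
s=(z>55)&(z<64)&(x>655)&(x<690);print('stop', cv2.minAreaRect(X[s][:,:2].astype(np.float32)))
t,_=optics.grab_frame('top');cv2.imwrite('pics/t9.png',t[:,:,::-1])
E
```

```text
27.325 [ 0.29  0.38 -0.52]
pad ((648.4689331054688, 45.519683837890625), (59.70717239379883, 38.731449127197266), 86.71540832519531) 77.36937865559284 0.7027149167203817
tube ((646.3023681640625, 10.2847900390625), (200.86805725097656, 50.164794921875), 86.53884887695312) 69.3834594096019
stop ((673.251708984375, -1.043701171875), (359.714599609375, 5.533315181732178), 86.55513000488281)
```

View pics/w9.png

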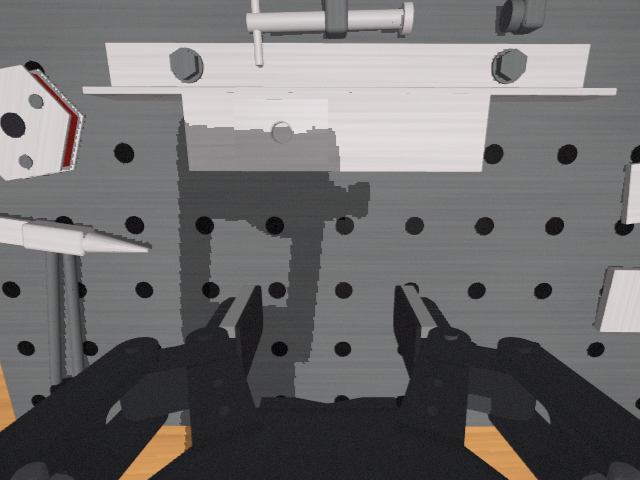

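View pics/t9.png

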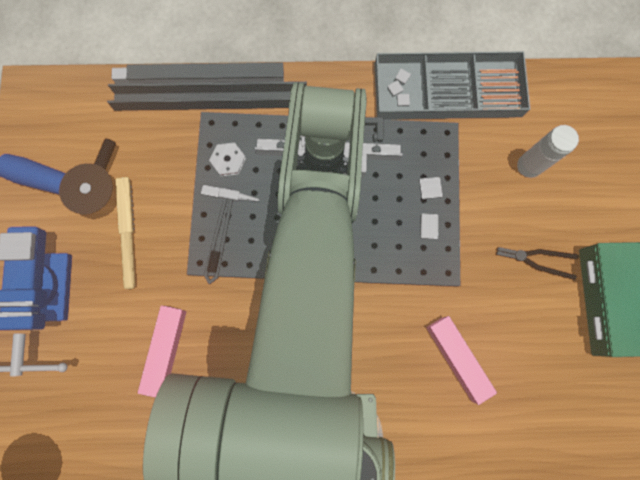

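The wrist picture shows the pad lying along the tube at (282,130). It is centred at (648.5, 45.5), with the tube's hole at (648.4, 45.0), and the tube is still flush at the stop (row 92). The top view shows both coupons and the tools in their original pixels. Handing in.

```bash
python3 - <<'E'
from h import *
print(ctrl.finish_job());
E
```

```text
the job is handed in; nothing more can be done
None
```

The job is done and handed in at about 27 s of robot time. No verdict came back.

**What I did:** I rolled the tube over twice, one face at a time. It shifted 51 mm, then 50 mm, and lay flat after each roll. With the hole on top, I pushed the tube against the stop. I then gripped the drilled pad by its 40 mm sides, turned it 90° and lowered it onto the tube until it touched, before letting go.

**Last checks, by wrist camera:**

| Check | Result |
|---|---|
| Tube against stop | yaw −3.46° vs the stop's −3.44°; front face within about 0.2 mm of the stop |
| Pad over tube hole | pad centre (648.5, 45.5), hole (648.4, 45.0), so about 0.5 mm off |
| Pad along tube | aligned to about 0.2°, lying flat at z ≈ 77–78 mm |

- **Other items:** the coupons, magnet and hammer look unmoved in the top view. The arm hid part of the G clamp there, but the wrist picture shows it in place behind the stop.
- **Limits:** the camera calibration is only good to about 2 mm. The largest force I read was about 6 N, but the two pushes against the stop were read only after they had stopped. Those pushes were set to stop at changes of 14 N and 18 N.
- **Failed checks:** no check of the finished work failed. One early line fit to the stop and tube edges was too noisy, and I replaced it with a rectangle fit.

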